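# Check the garage supply block with the tester pen and hold it up for reading

## Task

Draw the tester pen out of its slanted holder and touch its metal tip onto the top of the round brass terminal of the opened supply block, then onto the top of the square one, resting about half a second on each. Then lift the pen at least 20 cm above the bench, turn it level so that its white window faces straight up, and finish while still holding it there, still and clear of everything. Leave the other things on the bench alone.

Things in the scene. Friction and masses are not known exactly. Their poses are not given: they have to be found in the camera images.
- tester: Tester pen, loose, about 90 g: black box body 24 mm wide (y), 20 mm thick (z), from x = -48 to +50 mm, then a grey tapered nose and steel pin; 140 mm long in all. Origin mid-section, a good place to grip across the 24 mm width. x: along the pen to its tip; z: out of the face with the white window. Starts in the holder, tip down, x 45 deg below level and away from the robot, window up and away.
- tester_tip (a point): Centre of the 8 mm steel ball at the tip of the pen, 88 mm from the pen's origin along its x axis; the ball touches a surface when this point is 4 mm from it.
- holder: Plywood holder, fixed: base plate 110 x 80 x 10 mm (x -5 to 105) and a 45 deg sleeve, 38 mm wide outside, lip 86 mm high; a 14 mm wide tongue runs on under the pen to the pen's x = -15 mm. Origin on the bench 95 mm below the seated pen's origin; x: level direction the seated pen's tip points. The sleeve covers the pen from its x = +32 mm on, 2 to 3 mm play; the pen pulls out along its own -x, free after 65 mm.
- block: Opened electrical supply block fixed to the bench: grey base 100 (x) x 170 (y) x 30 mm, black deck whose top is 36 mm above the bench, a rib 10 mm higher and 6 mm thick along x across the middle, a conduit stub on the +x side. Origin at the centre of its underside, z up. Two brass terminals stand about 42 mm either side of the middle along y; which is on which side varies.
- round_terminal: Round brass terminal, 26 mm in diameter, 12 mm high, with a slot across its top. Origin at the centre of its underside, on the deck; z up; rigid, its top 48 mm above the bench.
- square_terminal: Square brass terminal, 26 x 26 mm, 12 mm high, plain top. Origin at the centre of its underside, on the deck; z up; rigid, its top 48 mm above the bench.
- screwdriver: Screwdriver with a green handle lying on the bench along its x axis; a bystander, leave it alone.
- jar: Glass jar with a steel cap, 60 mm in diameter, 85 mm high, standing; origin at the centre of its underside; a bystander, leave it alone.
- spray_can: Steel can with a paper label, 56 mm in diameter, 150 mm high, standing; origin at the centre of its underside; a bystander, leave it alone.
- tin: Open aluminium tin, 72 mm in diameter, 60 mm high, standing; origin at the centre of its underside; a bystander, leave it alone.
There are look-alikes about, which are no part of the job. There is more than one size of the block; the one meant has the size given above.

How it is judged:
On the way, in this order (a step that is already met when the one before it is completed fails the run):
1. the pen's tip rests on top of the round terminal (ball centre within 15 mm of its axis) for 0.2 s (horizontal distance between tester_tip and round_terminal below 0.015 m and z of tester_tip in the frame of round_terminal above 0.013 m and contact force between tester and round_terminal above 0.2 N), for 0.2 s.
2. the pen's tip rests on top of the square terminal (ball centre within 15 mm of its axis) for 0.2 s (horizontal distance between tester_tip and square_terminal below 0.015 m and z of tester_tip in the frame of square_terminal above 0.013 m and contact force between tester and square_terminal above 0.2 N), for 0.2 s.
At the end, for the whole second after the job is handed in: The pen is held by the fingers, its origin more than 200 mm and its tip more than 180 mm above the bench, its window facing up within 15 deg (0.26 rad), still (under 20 mm/s and 0.15 rad/s), and not touching the holder or the block (height (world z) of tester above 0.2 m and height (world z) of tester_tip above 0.18 m and angle between tester's own z axis and vertical below 0.26 rad and contact force between tester and the fingers above 1 N and linear speed of tester below 0.02 m/s and angular speed of tester below 0.15 rad/s and contact force between tester and holder below 0.05 N and contact force between tester and block below 0.05 N); the arm keeps its last pose, push and grip.
It fails at once if a bystander (screwdriver, jar, spray can, tin) is moved more than 25 mm (distance of any of screwdriver, jar, spray_can, tin from where it was at the start of the episode above 0.025 m).
It also fails if it takes over 51 s, if anything falls off the work surface, if the arm or the gripper's body presses on something with over 40 N, if the wrist force passes 120 N, or if a joint passes its speed limit or range.

## Robot

A 7-joint arm with a two-finger parallel gripper is mounted at the origin on the work surface. World frame = base frame: x ahead of the robot, y to its left, z up, the work surface at z = 0. Lengths are in m, angles in rad, forces in N, time in s.
With the tool pointing down it reaches from about 0.35 to 0.9 m from the base axis. Payload 8.1 kg.
Tool frame: the origin (TCP) lies midway between the tips of the shut fingers; the grasp point (between the pads) lies 19 mm behind it; z points along the fingers, y is the line along which they close (so a half turn about z gives the same grasp; the last joint's range is limited). The gripper opens to 92 mm and grips with 3 to 60 N. Pads are 19 mm wide; open, the fingers measure 130 mm over their backs; the gripper's body (75 mm by 190 mm) begins 47 mm behind the grasp point.
Start: joints at [1.14, 0.434, 0.025, 1.573, -0.012, 1.134, -0.075], TCP at [0.201, -0.592, 0.227] pointing down, gripper open.
Joint ranges: [-2.62, 2.62], [-0.44, 2.09], [-1.27, 1.32], [0.08, 2.57], [-1.32, 4.46], [0.12, 2], [-2.74, 2.74]. Speed limits (rad/s): [2.22, 2.22, 3.01, 3.01, 3.14, 3.14, 3.14].

## Interface

Orientations are given as [roll, pitch, yaw] about the fixed x, y, z axes, in that order (R = Rz(yaw) Ry(pitch) Rx(roll)).
In Python, from cell import bot gives the robot as it stands.
- The arm moves only by the tool drive_tool, never from a script. Its argument "increments" is a list of rows, each a list of 7 numbers: the turn, a rotation vector about the world's x, y, z in degrees, then the shift along the world's x, y, z in mm, then the finger opening in mm, from 0 to 91.8. A call has 1 to 12 rows; each row shifts and turns the commanded pose from where the row before left it; what a row does not reach is not made up. A row lasts 1/8 s, in which the tool goes at most 62.5 mm and 10.7 degrees, less where a joint would pass 70% of its speed; a pose out of reach is approached as far as the arm can. A call is refused whole if a number of a shift passes 62.5 or a number of a turn 10.7, either way. A call with a gripper value outside its range is refused whole. The fingers move at their own pace and stop on an object; "force" is the grip in N (left out, the last holds). Time passes only in rows, so rows that do not move let the fingers close. It gives the time, the measured TCP pose, the force, the opening and the grip force at its end, in the units of the state.
- bot.get_obs(): the state, without advancing time (a new reading comes with each control period).
- bot.snapshot(name): name is "scene" or "side" or "wrist"; returns a dict with "color" (420x560x3 uint8, red, green, blue), "vertical_fov" (degrees; the focal length in pixels is half the picture's height over the tangent of half this angle, whatever the lens; pixels are square), "cx", "cy" (the principal point, pixels), "extrinsics" (4x4, takes a point from camera to world coordinates). Camera axes: x right, y up, looking along -z (the intrinsics and any distortion apply to the point x, -y, -z); pixel columns grow to the right and rows downward; lengths in m; the calibration is good to about 2 mm. The wrist camera is an equidistant fisheye: a pixel r from the principal point sees the ray r / f radians off the axis. A picture is of the moment at which its call begins. There is no depth.
- bot.hand_in(): hands the job in; it is judged then, once.
The state is a dict: "time_s": time; "joint_positions": joint angles; "joint_vel": joint speeds; "tau": joint torques, N m; "tool_pos": TCP position; "orientation": TCP orientation; "ft_force": force on the tool from outside, world axes, zero at the start; "ft_torque": the same for the moment, N m; "width": opening from 0.0 (shut) to 1.0 (fully open); "gripper_force": force on a finger pad.
Only numpy, scipy, OpenCV 4.12 (cv2) and the standard library are available. Lean on these libraries where they do the work, as an engineer would, in place of code of your own. Each camera call takes 0.05 s, during which the arm holds its last target. There are 200 camera calls.

## Working session

There is one attempt and no reset: what is moved stays moved. The work goes in short steps, Python scripts to look and compute and a tool call to move; the robot and the scene stay as the last step left them, time stands still between calls to the robot, and variables do not carry over. Pictures are saved under pics/ and viewed, at most 10 in all, crops included, and the job is handed in when it is done.

Besides the shell and the picture viewer there is one more tool, called after "Emit:" as name(argument=value, ...) on one line, values as JSON. drive_tool: Moves the arm, as the interface text tells. Its arguments: {"type":"object","properties":{"increments":{"type":"array"},"force":{"type":"number"}},"required":["increments"]}

```bash
ls; mkdir -p pics
cat > h.py <<'E'
import numpy as np, cv2
from cell import bot
def snap(n,f=None):
    s=bot.snapshot(n)
    if f: cv2.imwrite('pics/'+f,s['color'][:,:,::-1])
    return s
def ray(s,u,v,fish=False):
    h=s['color'].shape[0]; f=h/2/np.tan(np.radians(s['vertical_fov'])/2)
    a,b=(u-s['cx'])/f,(v-s['cy'])/f
    if fish:
        r=np.hypot(a,b)+1e-12; d=np.array([a/r*np.sin(r),-b/r*np.sin(r),-np.cos(r)])
    else: d=np.array([a,-b,-1.])
    E=np.array(s['extrinsics']); d=E[:3,:3]@d
    return E[:3,3],d/np.linalg.norm(d)
def onz(s,u,v,z,fish=False):
    o,d=ray(s,u,v,fish); return o+d*(z-o[2])/d[2]
def proj(s,p,fish=False):
    h=s['color'].shape[0]; f=h/2/np.tan(np.radians(s['vertical_fov'])/2)
    E=np.array(s['extrinsics']); q=E[:3,:3].T@(np.array(p)-E[:3,3]); x,y,z=q[0],-q[1],-q[2]
    if fish:
        r=np.hypot(x,y); t=np.arctan2(r,z); return s['cx']+f*t*x/r, s['cy']+f*t*y/r
    return s['cx']+f*x/z, s['cy']+f*y/z
E
python3 - <<'E'
from h import *
a=snap('scene','a.png');b=snap('side','b.png');c=snap('wrist','c.png')
for s in (a,b,c): print(s['vertical_fov'],s['cx'],s['cy'],np.round(s['extrinsics'],3).tolist(), [k for k in s])
print(bot.get_obs())
E
```

```text
pics
53.67882537247829 274.9676667912577 204.58867159260382 [[0.647, -0.631, 0.428, 1.044], [0.762, 0.528, -0.374, -0.441], [0.01, 0.568, 0.823, 0.988], [0.0, 0.0, 0.0, 1.0]] ['color', 'vertical_fov', 'cx', 'cy', 'extrinsics']
56.291043921037165 277.96319106954064 212.48472163503584 [[-0.958, 0.181, -0.221, 0.338], [-0.286, -0.615, 0.735, 0.719], [-0.002, 0.768, 0.641, 0.742], [0.0, 0.0, 0.0, 1.0]] ['color', 'vertical_fov', 'cx', 'cy', 'extrinsics']
65.70646984690485 280.35490661850815 208.78813213391066 [[0.323, 0.91, 0.26, 0.27], [-0.946, 0.311, 0.087, -0.568], [-0.001, -0.274, 0.962, 0.384], [0.0, 0.0, 0.0, 1.0]] ['color', 'vertical_fov', 'cx', 'cy', 'extrinsics']
{'time_s': 0.15, 'joint_positions': array([ 1.1404107 ,  0.43505104,  0.02498199,  1.57383382, -0.01157534,
        1.1339837 , -0.0750895 ]), 'joint_vel': array([ 0.00025206, -0.00193524, -0.00119696, -0.00140958, -0.00053469,
        0.0013849 , -0.00090974]), 'tau': array([ 1.81166510e-03, -6.68260431e+01,  9.86005403e-01, -3.14696145e+01,
       -6.04519760e-02,  3.92877508e-02,  7.77169475e-05]), 'tool_pos': array([ 0.20104902, -0.59140671,  0.22615373]), 'orientation': array([-3.14046853e+00,  1.29743557e-04,  3.27731429e-01]), 'ft_force': array([ 0.36753256,  0.07930139, -1.08923221]), 'ft_torque': array([-0.02059464, -0.03577755, -0.0082287 ]), 'gripper_force': 0.0, 'width': 0.9978507775360906}
```

View pics/a.png

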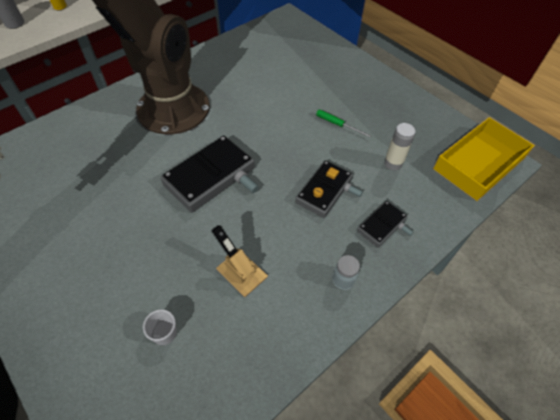

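View pics/b.png

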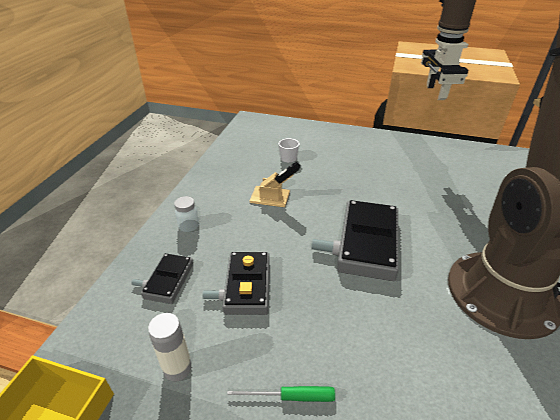

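The scene view shows the pen at (224,240), in the holder at (242,272). The middle block has the round terminal at (318,192) and the square one at (332,173). In the side view the pen is at (287,172), the round terminal at (248,260) and the square at (246,288). Next I'll take a magnified crop of the holder from both views and measure the brass.

Run:
```python
from h import *
a=snap('scene');b=snap('side')
A=cv2.resize(a['color'][215:305,200:280],None,fx=5,fy=5,interpolation=2)[:,:,::-1]
B=cv2.resize(b['color'][130:220,240:320],None,fx=5,fy=5,interpolation=2)[:,:,::-1]
cv2.imwrite('pics/d.png',np.hstack([A,B]))
for n,s,(u0,v0,u1,v1) in(('a',a,(295,155,360,215)),('b',b,(225,245,275,315))):
    hsv=cv2.cvtColor(s['color'],cv2.COLOR_RGB2HSV)
    m=cv2.inRange(hsv,(12,120,90),(35,255,255)); k=np.zeros_like(m);k[v0:v1,u0:u1]=m[v0:v1,u0:u1]
    N,l,st,c=cv2.connectedComponentsWithStats(k)
    for i in range(1,N):
        if st[i,4]>8: print(n,c[i],st[i],onz(s,*c[i],.045))
```

```text
a [332.07608696 172.68478261] [327 168  12  11  92] [0.5743792  0.18861839 0.045     ]
a [317.72368421 191.77631579] [313 187  10  10  76] [0.59761687 0.1084632  0.045     ]
b [247.71134021 260.32989691] [242 255  12  11  97] [0.59679964 0.11254617 0.045     ]
b [245.24324324 287.53378378] [239 282  13  12 148] [0.57351879 0.19277885 0.045     ]
```

View pics/d.png

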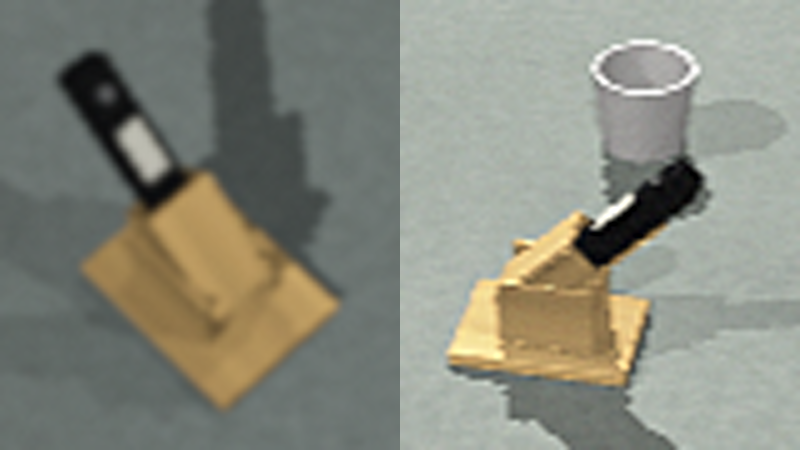

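The crops show the holder plate corners (scene at (216,268), (244,297), (268,275); side at (250,201), (285,206), (290,190)). The window centre is at (229,245) in the scene view and (282.5,172) in the side view.

Run:
```python
from h import *
a=snap('scene');b=snap('side')
for u,v in((82,266),(222,408),(340,302)): print('a',onz(a,200+u/5,215+v/5,.008).round(4))
for u,v in((48,358),(226,380),(250,298)): print('b',onz(b,240+u/5,130+v/5,.008).round(4))
def tri(p,q):
    o,d=ray(a,200+p[0]/5,215+p[1]/5);O,D=ray(b,240+q[0]/5,130+q[1]/5)
    t=np.linalg.lstsq(np.c_[d,-D],O-o,rcond=None)[0];P=o+d*t[0];Q=O+D*t[1];return ((P+Q)/2).round(4),np.linalg.norm(P-Q).round(4)
print(tri((145,149),(212,211)))          # window centre
print(tri((82,65),(284,173)))
```

```text
a [ 0.5895 -0.2418  0.008 ]
a [ 0.6975 -0.2341  0.008 ]
a [ 0.6912 -0.1525  0.008 ]
b [ 0.6878 -0.1485  0.008 ]
b [ 0.5789 -0.1586  0.008 ]
b [ 0.5868 -0.2417  0.008 ]
(array([ 0.6   , -0.1999,  0.098 ]), np.float64(0.0))
(array([ 0.5587, -0.204 ,  0.1292]), np.float64(0.0003))
```

Emit:
drive_tool(increments=[[0, 0, -3.5, 34, 33, 1, 91], [0, 0, -3.5, 34, 33, 1, 91], [0, 0, -3.5, 34, 33, 1, 91], [0, 0, -3.4, 34, 33, 1, 91], [-0.3, 3, 0, 34, 33, 1, 91], [-0.3, 3, 0, 34, 33, 1, 91], [-0.3, 3, 0, 34, 33, 1, 91], [-0.2, 3, 0, 34, 33, 1, 91], [-0.2, 3, 0, 34, 33, 1, 91], [0, 0, 0, 34, 32, 1, 91], [0, 0, 0, 34, 32, 1, 91], [0, 0, 0, 34, 32, 1, 91]])

```text
time_s: 1.85
tool_pos: [0.6102, -0.1977, 0.2387]
orientation: [3.141, 0.263, 0.085]
ft_force: [0.2, -1.1, -0.8]
width: 0.993
gripper_force: 0.0
```

Run:
```python
from h import *
print(bot.get_obs())
w=snap('wrist','e.png')
yaw=.085;c,s=np.cos(yaw),np.sin(yaw);O=np.array([.589,-.2003,.095]);X=np.array([c,s,-1*1.])/2**.5;Z=np.array([c,s,1])/2**.5;Y=np.array([-s,c,0])
for p in ((-48,12,10),(-48,-12,10),(32,12,10),(32,-12,10)): print(p,np.round(proj(w,O+(X*p[0]+Y*p[1]+Z*p[2])/1e3,True),1))
```

```text
{'time_s': 1.85, 'joint_positions': array([ 0.21384229,  0.61695495, -0.04468557,  1.26362923,  0.09314151,
        1.51634326, -1.32838518]), 'joint_vel': array([-0.41475637,  0.32955304, -0.03687716, -0.60539348, -0.07837766,
        0.30311315, -0.39949711]), 'tau': array([  1.98583692, -83.1744504 ,  -0.30653475, -28.9925319 ,
         0.37130107,   1.00323424,   0.82374768]), 'tool_pos': array([ 0.61024255, -0.19765687,  0.23866517]), 'orientation': array([3.1411025 , 0.2628499 , 0.08525657]), 'ft_force': array([ 0.22181831, -1.07648339, -0.75257104]), 'ft_torque': array([ 0.03211404, -0.29850032,  0.02757523]), 'gripper_force': 0.0, 'width': 0.9930253814614437}
(-48, 12, 10) [266.9 226.7]
(-48, -12, 10) [294.3 226.7]
(32, 12, 10) [268.  143.4]
(32, -12, 10) [293.3 143.5]
```

View pics/e.png

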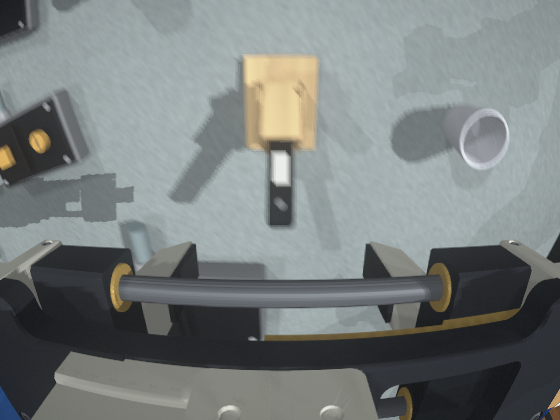

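The pen appears at columns 269–293 with its back end at row 226, which matches the prediction within a few pixels. I'm descending along the tool axis.

Emit:
drive_tool(increments=[[0, 0, 0, -1, 0, -30, 91], [0, 0, 0, -1, -1, -30, 91], [0, 0, 0, -5, -1, -20, 91], [0, 0, 0, -5, 0, -20, 91], [0, 0, 0, -5, 0, -20, 91], [0, 0, 0, -5, 0, -18, 91], [0, 0, 0, -4, 0, -12, 91], [0, 0, 0, -3, 0, -8, 91], [0, 0, 0, 0, 0, 0, 91], [0, 0, 0, 0, 0, 0, 91]])

```text
time_s: 3.15
tool_pos: [0.5808, -0.2008, 0.0813]
orientation: [3.141, 0.262, 0.085]
ft_force: [0.6, 0.3, -0.4]
width: 0.987
gripper_force: 0.0
```

Emit:
drive_tool(increments=[[0, 0, 0, 0, 0, -1, 50], [0, 0, 0, 0, 0, 0, 30], [0, 0, 0, 0, 0, 0, 20], [0, 0, 0, 0, 0, 0, 15], [0, 0, 0, 0, 0, 0, 15], [0, 0, 0, 0, 0, 0, 15], [0, 0, 0, 0, 0, 0, 15], [0, 0, 0, 0, 0, 0, 15], [0, 0, 0, 0, 0, 0, 15], [0, 0, 0, 0, 0, 0, 15]], force=30)

```text
time_s: 4.4
tool_pos: [0.5802, -0.2008, 0.0798]
orientation: [3.141, 0.263, 0.085]
ft_force: [-0.4, -0.5, -0.4]
width: 0.26
gripper_force: 29.9
```

Emit:
drive_tool(increments=[[0, 0, 0, -4, -0.3, 4, 15], [0, 0, 0, -6, -0.5, 6, 15], [0, 0, 0, -6, -0.5, 6, 15], [0, 0, 0, -6, -0.5, 6, 15], [0, 0, 0, -6, -0.5, 6, 15], [0, 0, 0, -6, -0.5, 6, 15], [0, 0, 0, -6, -0.5, 6, 15], [0, 0, 0, -6, -0.5, 6, 15], [0, 0, 0, -6, -0.5, 6, 15], [0, 0, 0, -6, -0.5, 15, 15], [0, 0, 0, -6, 0, 30, 15], [0, 0, 0, 0, 0, 20, 15]])

```text
time_s: 5.9
tool_pos: [0.5159, -0.2058, 0.1989]
orientation: [3.141, 0.262, 0.085]
ft_force: [-0.5, -0.0, -1.8]
width: 0.262
gripper_force: 29.9
```

Run:
```python
from h import *
o=bot.get_obs();print(o['tool_pos'],o['orientation'],o['width'])
a=snap('scene');b=snap('side');w=snap('wrist')
t=15/57.3;yaw=.085;c,s=np.cos(yaw),np.sin(yaw);H=np.array([c,s,0]);U=np.array([0,0,1.])
G=o['tool_pos']-.019*(-np.sin(t)*H-np.cos(t)*U)
T=G+.093*(H-U)/2**.5; print('tip exp',T)
ims=[]
for q,f in((a,0),(b,0),(w,1)):
    p=proj(q,T,f);print(np.round(p,1));u=int(np.clip(p[0],40,519));v=int(np.clip(p[1],40,379))
    z=4 if not f else 4
    im=cv2.resize(q['color'][v-40:v+40,u-32:u+32],None,fx=4,fy=4,interpolation=2)[:,:,::-1].copy();print(u-32,v-40);ims.append(im)
cv2.imwrite('pics/f.png',np.hstack(ims))
```

```text
[ 0.51587184 -0.20582104  0.1988551 ] [3.14064869 0.26180805 0.0847681 ] 0.2617628198956439
tip exp [ 0.58629481 -0.19982063  0.15144685]
[223.7 229.7]
191 189
[287.1 157.2]
255 117
[279.  107.8]
246 67
```

View pics/f.png

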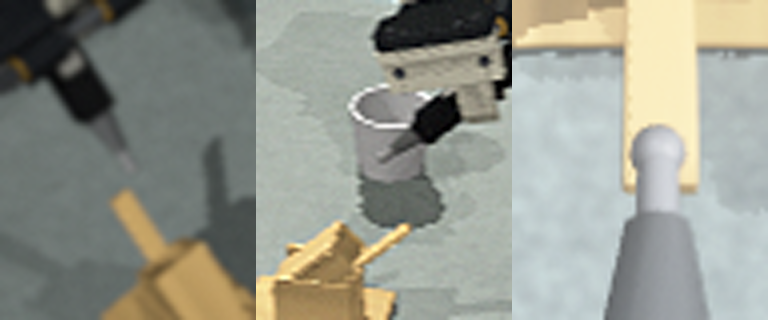

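The pen is out and clear of the holder, and the tip in all three views lies within about 2 mm of where I predicted it. Next I'll move above the round terminal.

Emit:
drive_tool(increments=[[0, 0, 0, 1, 15, 5, 15], [0, 0, 0, 1, 30, 5, 15], [0, 0, 0, 1, 35, 0, 15], [0, 0, 0, 1, 35, 0, 15], [0, 0, 0, 1, 35, 0, 15], [0, 0, 0, 1, 35, 0, 15], [0, 0, 0, 1, 35, 0, 15], [0, 0, 0, 1, 35, 0, 15], [0, 0, 0, 1, 30, -20, 15], [0, 0, 0, 2, 21, -30, 15], [0, 0, 0, 0, 0, -20, 15], [0, 0, 0, 0, 0, 0, 15]])

```text
time_s: 7.55
tool_pos: [0.5253, 0.1012, 0.135]
orientation: [3.141, 0.267, 0.087]
ft_force: [-0.4, 0.4, -0.7]
width: 0.257
gripper_force: 29.9
```

Run:
```python
from h import *
o=bot.get_obs();print(o['tool_pos'],o['orientation'],o['width'],o['ft_force'])
a=snap('scene');b=snap('side');w=snap('wrist')
t=15/57.3;yaw=.085;c,s=np.cos(yaw),np.sin(yaw);H=np.array([c,s,0]);U=np.array([0,0,1.])
T=o['tool_pos']+.019*(np.sin(t)*H+np.cos(t)*U)+.093*(H-U)/2**.5; print('tip exp',T)
ims=[]
for q,f in((a,0),(b,0),(w,1)):
    p=proj(q,T,f);print(np.round(p,1), np.round(proj(q,(.597,.1105,.048),f),1));u=int(np.clip(p[0],40,519));v=int(np.clip(p[1],40,379))
    im=cv2.resize(q['color'][v-40:v+40,u-32:u+32],None,fx=4,fy=4,interpolation=2)[:,:,::-1].copy();print(u-32,v-40);ims.append(im)
cv2.imwrite('pics/g.png',np.hstack(ims))
```

```text
[0.52529492 0.10122522 0.13499733] [3.14087677 0.26743199 0.08676291] 0.2574539671964618 [-0.39449577  0.37759052 -0.69885445]
tip exp [0.59571789 0.10722563 0.08758909]
[318.4 182.4] [318.2 190.6]
286 142
[248.  246.4] [247.9 258.9]
215 206
[278.6 107.4] [274.2  92.3]
246 67
```

View pics/g.png

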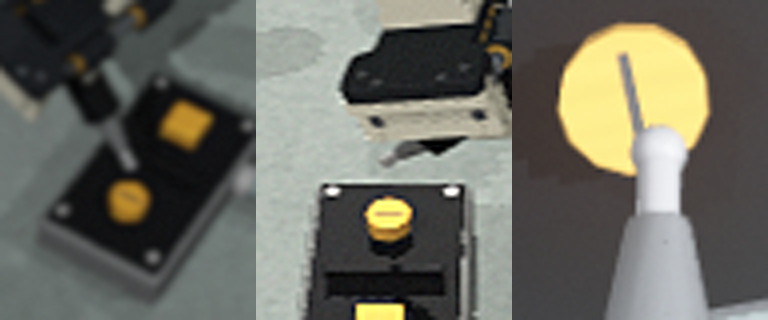

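The wrist crop shows the round cap centred at (276.5,92) and the tip ready over it; the slot is narrow. I'm lowering.

Emit:
drive_tool(increments=[[0, 0, 0, 0, 0, -10, 15], [0, 0, 0, 0, 0, -10, 15], [0, 0, 0, 0, 0, -8, 15], [0, 0, 0, 0, 0, -4, 15], [0, 0, 0, 0, 0, -2, 15], [0, 0, 0, 0, 0, 0, 15]])

```text
time_s: 8.45
tool_pos: [0.5273, 0.1005, 0.1027]
orientation: [3.141, 0.263, 0.085]
ft_force: [-0.9, 0.2, -1.0]
width: 0.264
gripper_force: 29.9
```

Emit:
drive_tool(increments=[[0, 0, 0, 0, 0, -1, 15], [0, 0, 0, 0, 0, 0, 15]])

```text
time_s: 8.7
tool_pos: [0.5273, 0.1005, 0.1019]
orientation: [3.141, 0.263, 0.085]
ft_force: [-0.4, 0.9, -1.2]
width: 0.255
gripper_force: 29.9
```

Emit:
drive_tool(increments=[[0, 0, 0, 0, 0, -1, 15], [0, 0, 0, 0, 0, 0, 15]])

```text
time_s: 8.95
tool_pos: [0.5271, 0.1004, 0.1007]
orientation: [3.141, 0.263, 0.085]
ft_force: [0.4, 0.2, -0.9]
width: 0.255
gripper_force: 29.9
```

Emit:
drive_tool(increments=[[0, 0, 0, 0, 0, -1, 15], [0, 0, 0, 0, 0, 0, 15]])

```text
time_s: 9.2
tool_pos: [0.5272, 0.1004, 0.0997]
orientation: [3.141, 0.263, 0.085]
ft_force: [-0.1, -0.1, -0.7]
width: 0.258
gripper_force: 29.9
```

Emit:
drive_tool(increments=[[0, 0, 0, 0, 0, -1, 15], [0, 0, 0, 0, 0, 0, 15]])

```text
time_s: 9.45
tool_pos: [0.5272, 0.1005, 0.0988]
orientation: [3.141, 0.263, 0.085]
ft_force: [-0.4, 0.5, 0.7]
width: 0.258
gripper_force: 29.9
```

Emit:
drive_tool(increments=[[0, 0, 0, 0, 0, -0.5, 15], [0, 0, 0, 0, 0, 0, 15]])

```text
time_s: 9.7
tool_pos: [0.5271, 0.1005, 0.0984]
orientation: [3.141, 0.263, 0.085]
ft_force: [-0.9, 0.1, 1.7]
width: 0.255
gripper_force: 29.8
```

The force is rising, so the tip is in contact. I'll press slightly more and rest.

Emit:
drive_tool(increments=[[0, 0, 0, 0, 0, -0.7, 15], [0, 0, 0, 0, 0, 0, 15], [0, 0, 0, 0, 0, 0, 15], [0, 0, 0, 0, 0, 0, 15], [0, 0, 0, 0, 0, 0, 15], [0, 0, 0, 0, 0, 0, 15]])

```text
time_s: 10.45
tool_pos: [0.5269, 0.1004, 0.0979]
orientation: [3.141, 0.263, 0.085]
ft_force: [-3.4, -1.0, 6.5]
width: 0.262
gripper_force: 29.9
```

Run:
```python
from h import *
o=bot.get_obs();print(o['tool_pos'],o['ft_force'])
w=snap('wrist');a=snap('scene');b=snap('side')
im=[cv2.resize(w['color'][50:150,220:340],None,fx=4,fy=4,interpolation=2)[:,:,::-1],cv2.resize(b['color'][210:310,200:280],None,fx=4,fy=4,interpolation=2)[:,:,::-1]]
cv2.imwrite('pics/i.png',np.hstack(im))
```

```text
[0.52693788 0.10035377 0.09792296] [-3.37572235 -0.99111672  6.49961026]
```

View pics/i.png

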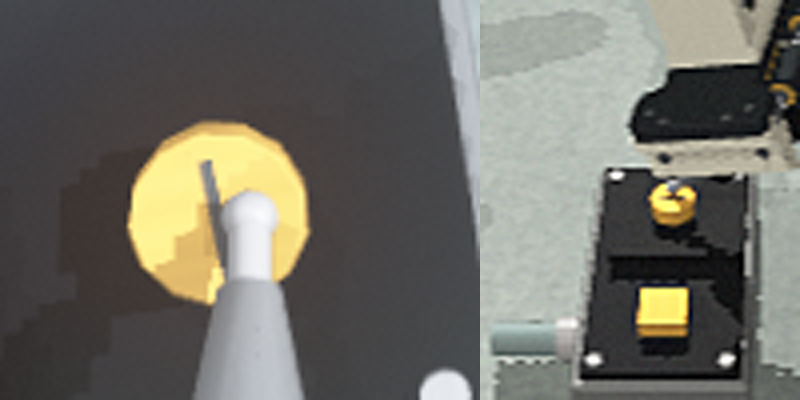

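The tip rests on the round cap about 4 mm from its centre, with a contact force of about 7 N. Next I'll lift, move to the square terminal and lower.

Emit:
drive_tool(increments=[[0, 0, 0, 0, 0, 10, 15], [0, 0, 0, 0, 0, 20, 15], [0, 0, 0, -6, 20, 0, 15], [0, 0, 0, -6, 24, 0, 15], [0, 0, 0, -6, 24, 0, 15], [0, 0, 0, -5, 17, 0, 15], [0, 0, 0, 0, 0, -10, 15], [0, 0, 0, 0, 0, -10, 15], [0, 0, 0, 0, 0, -6, 15], [0, 0, 0, 0, 0, -2, 15], [0, 0, 0, 0, 0, 0, 15], [0, 0, 0, 0, 0, 0, 15]])

```text
time_s: 12.1
tool_pos: [0.5044, 0.1855, 0.0998]
orientation: [3.141, 0.262, 0.085]
ft_force: [-0.5, 1.2, -1.3]
width: 0.26
gripper_force: 29.9
```

Emit:
drive_tool(increments=[[0, 0, 0, 0, 0, -1.2, 15], [0, 0, 0, 0, 0, 0, 15], [0, 0, 0, 0, 0, 0, 15]])

```text
time_s: 12.48
tool_pos: [0.5043, 0.1855, 0.0985]
orientation: [3.141, 0.262, 0.085]
ft_force: [-0.2, -0.4, 0.5]
width: 0.26
gripper_force: 29.9
```

Emit:
drive_tool(increments=[[0, 0, 0, 0, 0, -0.6, 15], [0, 0, 0, 0, 0, 0, 15], [0, 0, 0, 0, 0, 0, 15]])

```text
time_s: 12.85
tool_pos: [0.5042, 0.1855, 0.098]
orientation: [3.141, 0.263, 0.085]
ft_force: [-2.7, 0.2, 5.2]
width: 0.261
gripper_force: 29.9
```

Emit:
drive_tool(increments=[[0, 0, 0, 0, 0, -0.2, 15], [0, 0, 0, 0, 0, 0, 15], [0, 0, 0, 0, 0, 0, 15], [0, 0, 0, 0, 0, 0, 15], [0, 0, 0, 0, 0, 0, 15]])

```text
time_s: 13.48
tool_pos: [0.5041, 0.1856, 0.0978]
orientation: [3.141, 0.263, 0.086]
ft_force: [-2.4, -0.5, 6.3]
width: 0.258
gripper_force: 29.9
```

Run:
```python
from h import *
w=snap('wrist');b=snap('side')
cv2.imwrite('pics/j.png',np.hstack([cv2.resize(q[y:y+100,x:x+90],None,fx=4,fy=4,interpolation=2)[:,:,::-1] for q,y,x in((w['color'],50,235),(b['color'],210,200))]))
```

```text
(no output)
```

View pics/j.png

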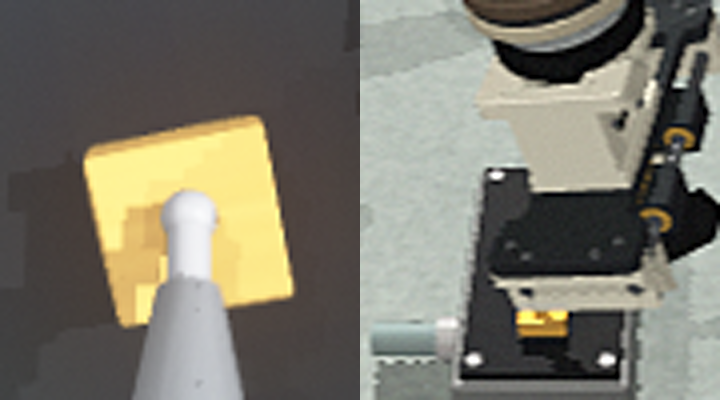

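The tip is near the centre of the square cap at about 7 N. Now I'll lift and turn the pen level.

Emit:
drive_tool(increments=[[0, 0, 0, 0, 0, 15, 15], [0, 0, 0, 0, 0, 30, 15], [0, 0, 0, 0, 0, 30, 15], [0.4, -5, 0, 0, 0, 30, 15], [0.4, -5, 0, 0, 0, 30, 15], [0.4, -5, 0, 0, 0, 30, 15], [0.4, -5, 0, 0, 0, 30, 15], [0.4, -5, 0, 0, 0, 20, 15], [0.4, -5, 0, 0, 0, 10, 15], [0.4, -5, 0, 0, 0, 0, 15], [0.4, -5, 0, 0, 0, 0, 15], [0.4, -5, 0, 0, 0, 0, 15]])

```text
time_s: 15.08
tool_pos: [0.5039, 0.1853, 0.3234]
orientation: [3.137, -0.529, 0.086]
ft_force: [0.7, -1.3, -1.2]
width: 0.262
gripper_force: 29.9
```

Emit:
drive_tool(increments=[[0, 0, 0, 0, 0, 0, 15], [0, 0, 0, 0, 0, 0, 15], [0, 0, 0, 0, 0, 0, 15], [0, 0, 0, 0, 0, 0, 15]])

```text
time_s: 15.58
tool_pos: [0.5047, 0.1854, 0.3226]
orientation: [3.137, -0.524, 0.085]
ft_force: [0.5, -0.1, -0.7]
width: 0.258
gripper_force: 29.9
```

Run:
```python
from h import *
a=snap('scene');b=snap('side');o=bot.get_obs();print(o['tool_pos'],np.abs(o['joint_vel']).max())
ims=[]
for q in(a,b):
    u,v=np.int32(proj(q,o['tool_pos']+[.03,0,0]));u=np.clip(u,50,510);v=np.clip(v,50,370)
    ims.append(cv2.resize(q['color'][v-50:v+50,u-50:u+50],None,fx=4,fy=4,interpolation=2)[:,:,::-1])
cv2.imwrite('pics/k.png',np.hstack(ims))
```

```text
[0.50445878 0.18540951 0.32244434] 0.006187085973460188
```

View pics/k.png

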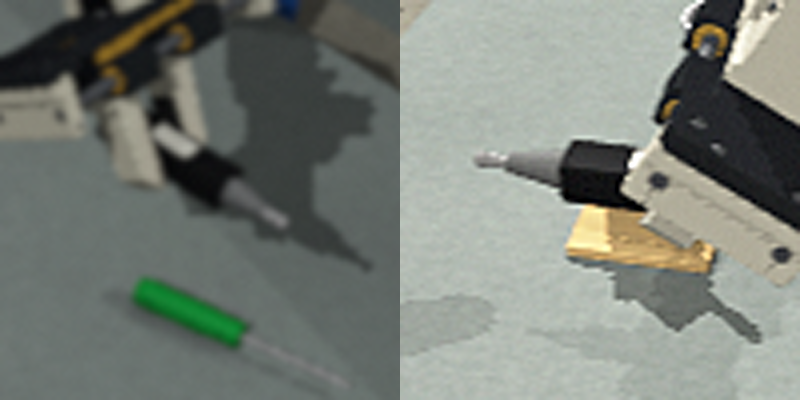

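The pen is held with the tip at crop pixels (282,222) in the scene view and (80,157) in the side view. I'll triangulate the tip to check it is level, and hand in if so.

Run:
```python
from h import *
a=snap('scene');b=snap('side');o=bot.get_obs()
R=[]
for q,p in((a,(280,221)),(b,(80,157))):
    u,v=np.int32(proj(q,o['tool_pos']+[.03,0,0]));u=np.clip(u,50,510);v=np.clip(v,50,370)
    R+=[ray(q,u-50+p[0]/4,v-50+p[1]/4)]
(o1,d),(O,D)=R
t=np.linalg.lstsq(np.c_[d,-D],O-o1,rcond=None)[0];P=(o1+d*t[0]+O+D*t[1])/2
th=np.radians(30);c,s=np.cos(.085),np.sin(.085)
G=o['tool_pos']-.019*np.array([np.sin(th)*c,np.sin(th)*s,-np.cos(th)])
ang=np.degrees(np.arctan2(P[2]-G[2],np.hypot(*(P-G)[:2])));print(P,G,np.linalg.norm(P-G),ang)
if abs(ang)<6: print(bot.hand_in())
```

```text
[0.58876486 0.19186146 0.34075632] [0.49485126 0.184629   0.33890877] 0.09420979670908097 1.1237010940758745
the job is handed in; nothing more can be done
None
```

I handed the job in: the pen touched the round terminal, then the square one, with about 7 N and over half a second on each. It is now held still about 34 cm up, within about 1° of level, with its window facing up; the hand-in returned no verdict.

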